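Clamp the serving pan and wedge the stop bar fast

ROBOT

A 6-joint arm with a two-finger parallel gripper is mounted at the origin on the work surface. World frame = base frame: x ahead of the robot, y to its left, z up, the work surface at z = 0. Lengths are in mm, angles in rad, forces in N, time in s.
With the tool pointing down it reaches from about 350 to 875 mm from the base axis. Payload 4.2 kg.
Tool frame: the origin (TCP) lies between the finger pads; the fingertips stand 11 mm ahead of it and the grasp point (between the pads) lies 8 mm behind it; z points along the fingers, y is the direction in which the jaws open and shut (so a half turn about z gives the same grasp; the last joint's range is limited). The gripper opens to 85 mm and grips with 20 to 120 N. Pads are 22 mm wide; open, the fingers measure 114 mm over their backs; the gripper's body (76 mm by 85 mm) begins 54 mm behind the grasp point. The pads swing forward as they close: fully open they stand 13 mm farther back than shut.
Start: joints at [1.426, 0.385, 0.008, 0, -1.194, -0.259], TCP at [245.539, 574.726, 242.312] pointing down, gripper open.
Joint ranges: [-3.14, 3.14], [-1.21, 2.06], [-1.07, 1.41], [-3.16, 2.05], [-2.99, -0.16], [-3.1, 3.1]. Speed limits (rad/s): [2.79, 2.79, 3.14, 3.14, 3.14, 3.14].

INTERFACE

Orientations are given as a unit quaternion [x, y, z, w].
In Python, from bench import * gives the robot as it stands.
- The arm moves only by the tool servo_tool, never from a script. Its argument "rows" is a list of rows, each a list of 7 numbers: the opening, from 0 (shut) to 1 (fully open), then the shift along the tool's x, y, z in cm, then the turn, a rotation vector about the tool's x, y, z in degrees. A call has 1 to 12 rows; each row shifts and turns the commanded pose from where the row before left it, along the tool's axes as they then stand; what a row does not reach is not made up. A row lasts 1/10 s, in which the tool goes at most 50 mm and 8.59 degrees, less where a joint would pass 70% of its speed; a pose out of reach is approached as far as the arm can. A call is refused whole if a number of a shift passes 5 or a number of a turn 8.59, either way. A call with a gripper value outside its range is refused whole. The fingers move at their own pace and stop on an object; the grip force is fixed at half the most. Time passes only in rows, so rows that do not move let the fingers close. It gives the time, the measured TCP pose, the force and the opening at its end, in the units of the state.
- read_state(): the state, without advancing time (a new reading comes with each control period).
- get_image(name): name is "scene" or "top" or "wrist"; returns a dict with "image" (420x560x3 uint8, red, green, blue), "mtx" (3x3 intrinsics, pixels), "extrinsics" (4x4, takes a point from camera to world coordinates). Camera axes: x right, y up, looking along -z (the intrinsics and any distortion apply to the point x, -y, -z); pixel columns grow to the right and rows downward; lengths in mm; the calibration is good to about 2 mm. The wrist camera is an equidistant fisheye: a pixel r from the principal point sees the ray r / f radians off the axis. A picture is of the moment at which its call begins. There is no depth.
- job_done(): hands the job in, once; it reports no verdict.
The state is a dict: "clock": time; "joints": joint angles; "joint_vel": joint speeds; "joint_efforts": joint torques, N m; "position": TCP position; "ee_rot": TCP orientation; "contact_force": force on the tool from outside, world axes, zero at the start; "wrist_torque": the same for the moment, N m; "gripper_width": finger opening in mm.
Only numpy, scipy, OpenCV 4.12 (cv2) and the standard library are available. Lean on these libraries where they do the work, as an engineer would, in place of code of your own. Each camera call takes 0.05 s, during which the arm holds its last target. There are 200 camera calls.

TASK

Clamp the steel pan on the packing board so that it cannot slide: push the blue sliding stop bar by its black post until it has carried the pan squarely home against the fixed end stop, then slide the orange thumb wedge along its ramp with a firm thumb-like push until it jams the bar fast, and leave it jammed. Do not touch the pan with the gripper, do not force or hammer the wedge or the bar, and leave the sauce bottle, cup and shaker alone.

Things in the scene. Friction and masses are not known exactly. Their poses are not given: they have to be found in the camera images.
- station: White plastic board, 240 (x) by 365 (y) by 12 mm thick, fixed to the counter; it reaches from y=-200 to +165 mm. Origin on the counter (board underside), on the bar's centre line. All sizes in mm in its axes; heights above the counter. Bar and wedge are both pushed towards its +y.
- end_stop (a point): Middle of the inner face of the fixed steel end stop, at board height: station x=0, y=150, z=12 mm. The stop is an upright plate 140 mm long in x, 12 mm thick, top at z=48 mm.
- lock (a point): Top middle of the dark steel housing over the bar (station x=-7, y=-76, z=38 mm), spanning x=-30 to 16, y=-117 to -35. Beyond the wedge stands the dark steel guide cheek: y=-110 to -35, x=38 to 58, top z=38. Cheek and wedge together are set anew each day, up to 2 mm either way in x, unmeasured: the travel at which the wedge jams varies by 16 mm either way and must be felt.
- bar (a joint): Travel (m) of the blue stop bar along the station's +y, 0 (drawn back) to 0.07; friction about 2 N. Bar 20 mm wide (x=-10 to 10), top z=32 mm, with a cross plate 120 mm long in x, z=14 to 44 mm, whose pushing face is at station y = 10 mm + travel. Tail end at y = -165 mm + travel. With the pan home the travel is about 0.044.
- bar_post (a point): Centre of the top of the black upright post on the bar, 14 mm in diameter (head 18 mm, top 6 mm), from z=32 to z=82.5 mm, at station x=0, y = -20 mm + travel. Push it towards +y: bar and pan slide with about 5 N until the pan meets the end stop, then the force climbs; 8 to 15 N is enough.
- wedge (a joint): Travel (m) of the orange thumb wedge to the station's +y, 0 to 0.075, free friction 1.5 N. Body 20 mm high, 1 in 8 ramp on its bar side. Its thumb plate at the tail end is upright, z=12 to 48 mm, x=16 to 42, 12 thick; back face at station y = -187 mm + travel: push that to +y. It jams at about 0.02 to 0.06, the force then climbing over a few mm; 15 to 20 N held steady jams it well and it stays; 30 N is rough.
- shoe: Loose brass brake shoe, 50 (y) by about 9 to 15 (x) by 20 mm high, captive in the housing between bar and wedge; the wedge's ramp presses it sideways on the bar. Origin on its underside (z=12 mm), at its middle, 6 mm from its bar-side face. Never handled directly.
- pan: Small open stainless pan, rim 176 (x) by 108 (y) mm, walls 164 by 96 mm, 65 mm high, 0.3 to 0.5 kg, loose on the board between cross plate and end stop, a little askew. Origin at the centre of its underside, z=12 mm. Home: its wall flat against the end stop, origin at about station y=102 mm, sides parallel to the board's.
- sauce: Red sauce bottle, 60 mm in diameter, 170 mm high; origin at the centre of its underside. Leave alone.
- cup: Red cup, rim 76 mm in diameter, 100 mm high; origin at the centre of its underside. Leave alone.
- shaker: Metal shaker, 60 mm in diameter, 94 mm high; origin at the centre of its underside. Leave alone.
Mind the look-alikes: they are no part of the job. Several things have the shape of the pan; the one meant has the colours described above.

How it is judged:
By the outcome, as a careful person would: the job done as asked, in the order asked, and still so for the second after the job is handed in, with the robot touching nothing.
It also fails if it takes over 56 s, if anything falls off the work surface, if the arm or the gripper's body presses on something with over 40 N, if the wrist force passes 120 N, or if a joint passes its speed limit or range.

## Working session

There is one attempt and no reset: what is moved stays moved. The work goes in short steps, Python scripts to look and compute and a tool call to move; the robot and the scene stay as the last step left them, time stands still between calls to the robot, and variables do not carry over. Pictures are saved under pics/ and viewed, about 8 in all and at most 12, crops included, and the job is handed in when it is done.

Besides the shell and the picture viewer there is one more tool, called after ">>>" by a JSON object that holds its "name" and its "arguments". servo_tool: Moves the arm, as the interface text tells. Its arguments: {"type":"object","properties":{"rows":{"type":"array","items":{"type":"array","items":{"type":"number"}}}},"required":["rows"]}

```bash
mkdir -p pics; ls
cat > h.py <<'E'
from bench import *
import numpy as np, cv2
from scipy.spatial.transform import Rotation as R
def snap(n,f):
    d=get_image(n); cv2.imwrite(f'pics/{f}.png',cv2.cvtColor(d['image'],cv2.COLOR_RGB2BGR)); np.savez(f'pics/{f}.npz',**{k:d[k] for k in('image','mtx','extrinsics')}); return d
def load(f): return dict(np.load(f'pics/{f}.npz'))
def ray(d,u,v):
    K=d['mtx'];E=d['extrinsics'];r=E[:3,:3]@np.array([(u-K[0,2])/K[0,0],-(v-K[1,2])/K[1,1],-1]);return E[:3,3],r
def on(d,u,v,z):
    o,r=ray(d,u,v);return o+r*(z-o[2])/r[2]
def proj(d,p):
    K=d['mtx'];E=d['extrinsics'];c=E[:3,:3].T@(np.asarray(p,float)-E[:3,3]);return K[0,2]+K[0,0]*c[0]/-c[2],K[1,2]+K[1,1]*c[1]/c[2]
E
python3 - <<'E'
from h import *
for n in('top','scene'):
    d=snap(n,n+'0');print(n,d['mtx'].tolist(),d['extrinsics'].round(3).tolist(),d.keys())
a=np.hstack([load('top0')['image'],load('scene0')['image']])
s=read_state();print(s)
E
```

```text
pics
top [[416.84544898805945, 0.0, 274.9651634624153], [0.0, 416.84544898805945, 212.07773827793255], [0.0, 0.0, 1.0]] [[0.005, 0.996, -0.093, 376.881], [-1.0, 0.006, 0.011, 16.295], [0.012, 0.093, 0.996, 1193.534], [0.0, 0.0, 0.0, 1.0]] dict_keys(['image', 'mtx', 'extrinsics'])
scene [[390.35442919969137, 0.0, 276.67951576030987], [0.0, 390.35442919969137, 209.7588428994786], [0.0, 0.0, 1.0]] [[0.467, -0.643, 0.607, 1126.771], [0.884, 0.325, -0.336, -347.712], [0.019, 0.693, 0.72, 857.436], [0.0, 0.0, 0.0, 1.0]] dict_keys(['image', 'mtx', 'extrinsics'])
{'clock': 0.1, 'joints': array([ 1.42558787e+00,  3.85508448e-01,  6.76360327e-03, -4.39287194e-04,
       -1.19402194e+00, -2.58550125e-01]), 'joint_vel': array([ 0.00051906, -0.00407901,  0.00400961,  0.00172866,  0.001115  ,
        0.0016434 ]), 'joint_efforts': array([-7.67338515e-04, -3.93324423e+01,  1.88928097e+01,  4.19794947e+00,
       -2.64244278e-03,  6.10447458e-06]), 'position': array([245.36206871, 574.2756992 , 241.31338228]), 'ee_rot': array([ 9.79674747e-01, -2.00590075e-01, -1.48025553e-04,  9.95212426e-04]), 'contact_force': array([0.38000854, 0.48444337, 0.10986319]), 'wrist_torque': array([ 0.04760002,  0.01677393, -0.0224344 ]), 'gripper_width': 85.31858858419295}
```

View pics/top0.png

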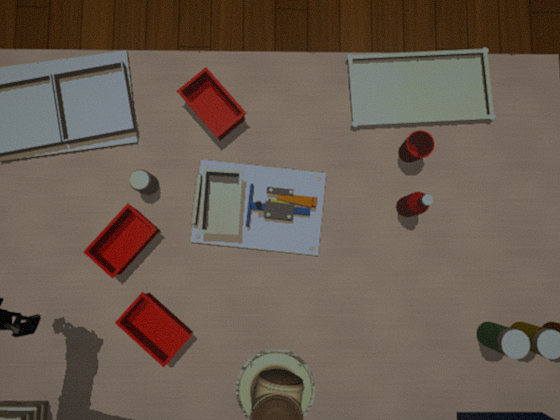

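View pics/scene0.png

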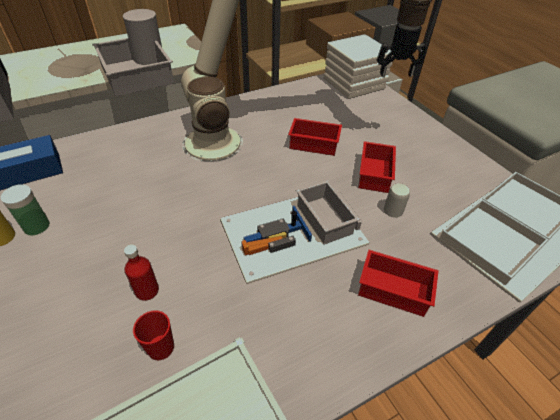

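Top view: the steel pan sits on the white board at (219,205). The three red pans at (212,103), (122,241) and (155,328) are look-alikes, because only the one on the board is steel. The blue bar and black post are near (258,206), and the orange wedge is at (297,201). Next I'll measure the board.

Run:
```python
from h import *
d=load('top0');im=d['image'];hsv=cv2.cvtColor(im,cv2.COLOR_RGB2HSV)
roi=np.zeros(im.shape[:2],np.uint8);roi[150:265,180:340]=255
hsvr=cv2.bitwise_and(hsv,hsv,mask=roi)
# board: bluish white vs brownish counter
i=im.astype(int);m=((i[...,2]>=i[...,0]-2)&(i.sum(2)>200)&(roi>0)).astype(np.uint8)*255
m=cv2.morphologyEx(m,cv2.MORPH_CLOSE,np.ones((3,3)))
cs=cv2.findContours(m,0,2)[0];c=max(cs,key=cv2.contourArea);h=cv2.convexHull(c)
q=cv2.approxPolyDP(h,6,True)[:,0];print(q.tolist(),cv2.contourArea(h))
(c0,sz,an)=cv2.minAreaRect(h)
P=[on(d,u,v,12) for u,v in cv2.boxPoints((c0,sz,an))]
for p in P:print(p.round(1))
print([np.linalg.norm(P[k]-P[k-1]).round(1) for k in range(4)])
P=sorted(P,key=lambda p:p[1]); lo=(P[0]+P[1])/2;hi=(P[2]+P[3])/2
ey=(hi-lo);ey/=np.linalg.norm(ey);ex=np.array([ey[1],-ey[0],0])
mid=(lo+hi)/2;print('mid',mid,'yaw',np.degrees(np.arctan2(ex[1],ex[0])))
for nm,lo_,hi_ in(('blue',(95,110,30),(125,255,255)),('orange',(8,150,60),(20,255,255))):
    mm=cv2.inRange(hsvr,lo_,hi_)&roi;r=cv2.minAreaRect(cv2.findNonZero(mm));print(nm,r,(mm>0).sum())
O=mid-ey*(-17.5)
O=mid+ey*17.5; 
def S(x,y,z): return np.array([O[0],O[1],0])+ex*x+ey*y+np.array([0,0,z])
print('O if centred',S(0,0,0))
v=cv2.resize(im[145:270,175:345][:,:,::-1],None,fx=4.4,fy=4.4,interpolation=2)
def mk(p,col):
    u,w=proj(d,p);cv2.circle(v,(int((u-175+.5)*4.4),int((w-145+.5)*4.4)),4,col,1)
for sx in(-120,120):
  for sy in(-200,165): mk(S(sx,sy,12),(0,255,0))
mk(S(0,-20,82.5),(0,0,255));mk(S(0,150,48),(255,0,255));mk(S(29,-187,48),(0,0,255));mk(S(-7,-76,38),(255,255,0))
mk(S(0,-165,32),(0,255,255))
cv2.imwrite('pics/crop1.png',v)
```

```text
[[200, 161], [323, 172], [317, 254], [191, 241]] 10601.5
[402.9 242.4  12. ]
[640.6 222.4  12. ]
[ 603.  -145.4   12. ]
[ 365.8 -118.5   12. ]
[np.float64(362.8), np.float64(238.5), np.float64(369.7), np.float64(238.7)]
mid [503.08366201  50.24447843  12.        ] yaw -5.853457555850777
blue ((278.6951599121094, 207.74391174316406), (61.39993667602539, 41.301395416259766), 6.34019136428833) 256
orange ((296.2065124511719, 199.994873046875), (39.31707763671875, 9.405720710754395), 6.709836959838867) 303
O if centred [504.86839053  67.65323324   0.        ]
```

View pics/crop1.png

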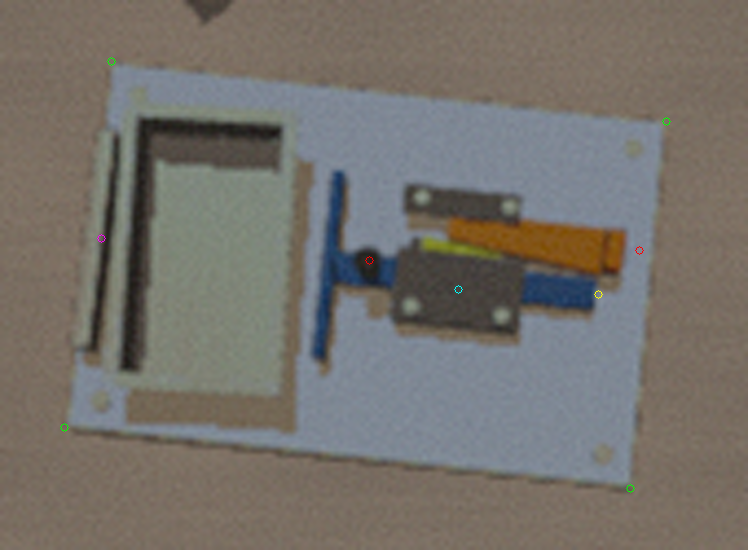

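The marks fit: the post, housing, bar tail and board corners all land within about 1 px, which gives O ≈ (504.9, 67.7) and yaw -5.85°. The only steel pan is the one on the board. I'll shut the gripper, turn it to the board axes and move behind the post.

>>> {"name": "servo_tool", "arguments": {"rows": [[0, 0, 0, 0, 0, 0, -8.59], [0, 0, 0, 0, 0, 0, -8.59], [0, 2.06, 3.61, 0, 0, 0, 0], [0, 2.06, 3.61, 0, 0, 0, 0], [0, 2.06, 3.61, 0, 0, 0, 0], [0, 2.06, 3.61, 0, 0, 0, 0], [0, 2.06, 3.61, 0, 0, 0, 0], [0, 2.06, 3.61, 0, 0, 0, 0], [0, 2.06, 3.61, 0, 0, 0, 0], [0, 2.06, 3.61, 0, 0, 0, 0], [0, 2.06, 3.61, 0, 0, 0, 0], [0, 2.06, 3.61, 0, 0, 0, 0]]}}

```text
clock: 1.3
position: [413.1, 192.6, 242.2]
ee_rot: [0.999, -0.052, -0.0, 0.0]
contact_force: [0.5, -0.1, -0.4]
gripper_width: -0.4
```

```bash
cat >> h.py <<'E'
O=np.array([504.87,67.65,0]);a=np.radians(-5.85);ex=np.array([np.cos(a),np.sin(a),0]);ey=np.array([-np.sin(a),np.cos(a),0])
def S(x,y,z): return O+ex*x+ey*y+np.array([0,0,z])
def st(p): q=np.asarray(p)-O;return np.array([q@ex,q@ey,q[2]]).round(2)
def rep():
    s=read_state();r=R.from_quat(s['ee_rot']).as_matrix();f=s['contact_force']
    print('t',s['clock'],'st',st(s['position']),'yaw',np.degrees(np.arctan2(r[1,0],r[0,0])).round(2),'z',r[:,2].round(4),'F st',np.round([f@ex,f@ey,f[2]],2),'w',round(s['gripper_width'],1))
E
python3 -c "from h import *;rep()"
```

```text
t 1.3 st [-104.05  114.92  242.19] yaw -5.94 z [-3.e-04 -0.e+00 -1.e+00] F st [ 0.46 -0.06 -0.44] w -0.4
```

>>> {"name": "servo_tool", "arguments": {"rows": [[0, 2.08, 3.6, 0, 0, 0, 0], [0, 2.08, 3.6, 0, 0, 0, 0], [0, 2.08, 3.6, 0, 0, 0, 0], [0, 2.08, 3.6, 0, 0, 0, 0], [0, 2.08, 3.6, 0, 0, 0, 0], [0, 0, 0, 3, 0, 0, 0], [0, 0, 0, 4, 0, 0, 0], [0, 0, 0, 4, 0, 0, 0], [0, 0, 0, 3, 0, 0, 0], [0, 0, 0, 1.5, 0, 0, 0], [0, 0, 0, 0, 0, 0, 0]]}}

```text
clock: 2.4
position: [495.8, 3.9, 84.7]
ee_rot: [0.999, -0.052, -0.003, 0.001]
contact_force: [-0.7, 0.4, -0.0]
gripper_width: 0.2
```

Run:
```python
from h import *
rep()
d=snap('scene','s1')
x,y=170,150
cv2.imwrite('pics/s1c.png',cv2.resize(d['image'][150:290,200:390][:,:,::-1],None,fx=4,fy=4,interpolation=2))
```

```text
t 2.4 st [ -2.56 -64.39  84.73] yaw -5.99 z [-0.0063 -0.0018 -1.    ] F st [-0.74  0.32 -0.02] w 0.2
```

View pics/s1c.png

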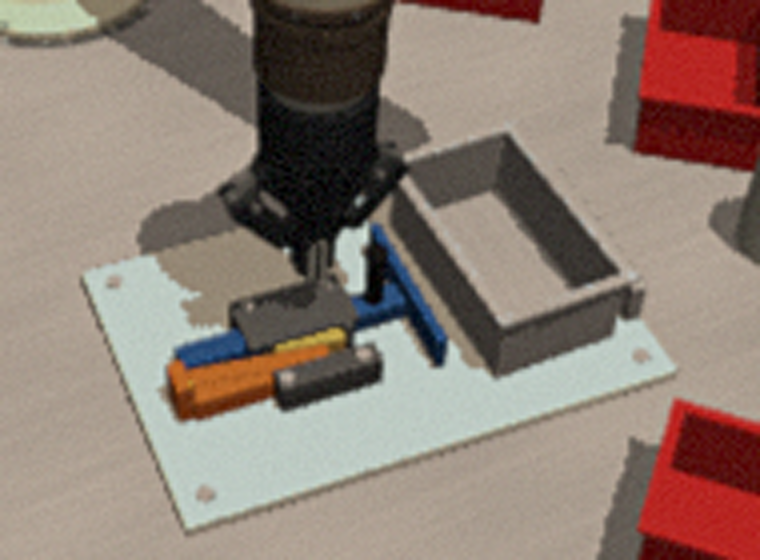

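The shut fingers hang over the housing at (315,270), just behind the post at (375,275). The pan and bar haven't moved. The gripper's knuckles spread along y towards the post, so I'll turn 90° to push with the flat side of the fingers.

>>> {"name": "servo_tool", "arguments": {"rows": [[0, 0, 0, 0, 0, 0, -8.2], [0, 0, 0, 0, 0, 0, -8.2], [0, 0, 0, 0, 0, 0, -8.2], [0, 0, 0, 0, 0, 0, -8.2], [0, 0, 0, 0, 0, 0, -8.2], [0, 0, 0, 0, 0, 0, -8.2], [0, 0, 0, 0, 0, 0, -8.2], [0, 0, 0, 0, 0, 0, -8.2], [0, 0, 0, 0, 0, 0, -8.2], [0, 0, 0, 0, 0, 0, -8.2], [0, 0, 0, 0, 0, 0, -8.0], [0, 0, 0, 0, 0, 0, 0]]}}

```text
clock: 3.65
position: [498.6, 4.8, 88.8]
ee_rot: [0.743, 0.669, 0.001, 0.001]
contact_force: [0.1, -0.3, 0.9]
gripper_width: -0.1
```

```bash
python3 -c "from h import *;rep();print(read_state()['joints'])"
```

```text
t 3.65 st [  0.2  -63.18  88.82] yaw 84.05 z [ 2.9e-03  8.0e-04 -1.0e+00] F st [ 0.13 -0.31  0.89] w -0.1
[ 3.35920533e-01  3.47423700e-01 -5.00322099e-01  3.02125687e-04
 -7.20018445e-01  2.70159014e+00]
```

>>> {"name": "servo_tool", "arguments": {"rows": [[0, 0, 0, 1.6, 0, 0, 0], [0, 0, 0, 1.6, 0, 0, 0], [0, 0, 0, 0, 0, 0, 0], [0, 0.7, 0, 0, 0, 0, 0], [0, 0.7, 0, 0, 0, 0, 0], [0, 0.4, 0, 0, 0, 0, 0], [0, 0, 0, 0, 0, 0, 0], [0, 0, 0, 0, 0, 0, 0]]}}

```text
clock: 4.45
position: [499.7, 22.7, 55.6]
ee_rot: [0.743, 0.67, 0.0, 0.0]
contact_force: [-0.2, -0.4, 0.2]
gripper_width: 0.1
```

```bash
python3 -c "from h import *;rep()"
```

```text
t 4.45 st [ -0.54 -45.24  55.64] yaw 84.06 z [ 5.e-04  2.e-04 -1.e+00] F st [-0.2  -0.43  0.24] w 0.1
```

>>> {"name": "servo_tool", "arguments": {"rows": [[0, 0.3, 0, 0, 0, 0, 0], [0, 0.3, 0, 0, 0, 0, 0], [0, 0.3, 0, 0, 0, 0, 0], [0, 0.3, 0, 0, 0, 0, 0], [0, 0.3, 0, 0, 0, 0, 0], [0, 0.3, 0, 0, 0, 0, 0], [0, 0.3, 0, 0, 0, 0, 0], [0, 0.3, 0, 0, 0, 0, 0], [0, 0.3, 0, 0, 0, 0, 0], [0, 0.3, 0, 0, 0, 0, 0]]}}

```text
clock: 5.45
position: [502.6, 52.2, 55.3]
ee_rot: [0.743, 0.669, -0.0, 0.0]
contact_force: [0.9, -4.4, 1.0]
gripper_width: -0.1
```

```bash
python3 -c "from h import *;rep()"
```

```text
t 5.45 st [ -0.7  -15.59  55.3 ] yaw 84.05 z [-5.e-04 -5.e-04 -1.e+00] F st [ 1.34 -4.28  1.03] w -0.1
```

>>> {"name": "servo_tool", "arguments": {"rows": [[0, 0.2, 0, 0, 0, 0, 0], [0, 0.2, 0, 0, 0, 0, 0], [0, 0.2, 0, 0, 0, 0, 0], [0, 0.2, 0, 0, 0, 0, 0], [0, 0.2, 0, 0, 0, 0, 0], [0, 0.2, 0, 0, 0, 0, 0], [0, 0.2, 0, 0, 0, 0, 0], [0, 0, 0, 0, 0, 0, 0]]}}

```text
clock: 6.25
position: [504.1, 66.2, 55.3]
ee_rot: [0.743, 0.669, -0.0, -0.0]
contact_force: [1.2, -4.8, 1.5]
gripper_width: -0.0
```

```bash
python3 -c "from h import *;rep()"
```

```text
t 6.25 st [-0.66 -1.53 55.28] yaw 84.05 z [-3.e-04 -1.e-04 -1.e+00] F st [ 1.7  -4.68  1.53] w -0.0
```

>>> {"name": "servo_tool", "arguments": {"rows": [[0, 0.1, 0, 0, 0, 0, 0], [0, 0.1, 0, 0, 0, 0, 0], [0, 0.1, 0, 0, 0, 0, 0], [0, 0.1, 0, 0, 0, 0, 0], [0, 0, 0, 0, 0, 0, 0]]}}

```text
clock: 6.75
position: [504.5, 70.0, 55.3]
ee_rot: [0.743, 0.669, -0.0, -0.0]
contact_force: [0.3, -5.5, 0.9]
gripper_width: -0.2
```

>>> {"name": "servo_tool", "arguments": {"rows": [[0, 0.1, 0, 0, 0, 0, 0], [0, 0.1, 0, 0, 0, 0, 0], [0, 0, 0, 0, 0, 0, 0]]}}

```text
clock: 7.05
position: [504.6, 71.9, 55.3]
ee_rot: [0.743, 0.669, -0.0, -0.0]
contact_force: [0.9, -6.1, 1.3]
gripper_width: -0.1
```

>>> {"name": "servo_tool", "arguments": {"rows": [[0, 0.1, 0, 0, 0, 0, 0], [0, 0, 0, 0, 0, 0, 0]]}}

```text
clock: 7.25
position: [504.5, 72.0, 55.3]
ee_rot: [0.743, 0.669, -0.001, 0.0]
contact_force: [1.4, -8.8, 0.9]
gripper_width: -0.4
```

>>> {"name": "servo_tool", "arguments": {"rows": [[0, 0.1, 0, 0, 0, 0, 0], [0, 0, 0, 0, 0, 0, 0]]}}

```text
clock: 7.45
position: [504.5, 72.1, 55.3]
ee_rot: [0.743, 0.669, -0.002, 0.0]
contact_force: [2.8, -12.6, 1.6]
gripper_width: -0.4
```

The pan is home: the force climbed from 5 to 12.6 N with no more travel. I'll back off and move round behind the wedge.

>>> {"name": "servo_tool", "arguments": {"rows": [[0, 0, 0, 0, 0, 0, 0], [0, -0.3, 0, 0, 0, 0, 0], [0, -1, 0, 0, 0, 0, 0], [0, -2, 0, 0, 0, 0, 0], [0, 0, 0, -3, 0, 0, 0], [0, -2, 0, -3, 0, 0, 0], [0, -4, 0.8, 0, 0, 0, 0], [0, -4.5, 0.8, 0, 0, 0, 0], [0, -4.5, 0.8, 0, 0, 0, 0], [0, -4, 0.5, 0, 0, 0, 0], [0, -1, 0, 0, 0, 0, 0], [0, 0, 0, 0, 0, 0, 0]]}}

```text
clock: 8.65
position: [509.4, -161.6, 115.0]
ee_rot: [0.744, 0.668, 0.0, -0.0]
contact_force: [-0.1, 0.1, -0.2]
gripper_width: -0.6
```

Run:
```python
from h import *
rep();print(read_state()['joints'][5])
d=snap('top','t2');v=cv2.resize(d['image'][145:270,175:345][:,:,::-1],None,fx=4.4,fy=4.4,interpolation=2)
def mk(p,col):
    u,w=proj(d,p);cv2.circle(v,(int((u-175+.5)*4.4),int((w-145+.5)*4.4)),3,col,1)
for x in(-88,88):
  for y in(48,156): mk(S(x,y,77),(0,0,255))
mk(S(29,-187,48),(0,255,0));mk(S(0,24,82.5),(255,0,255))
cv2.imwrite('pics/t2c.png',v)
```

```text
t 8.65 st [  27.92 -227.63  115.05] yaw 83.88 z [ 3.e-04  6.e-04 -1.e+00] F st [-0.15  0.11 -0.22] w -0.6
3.0392290376194913
```

View pics/t2c.png

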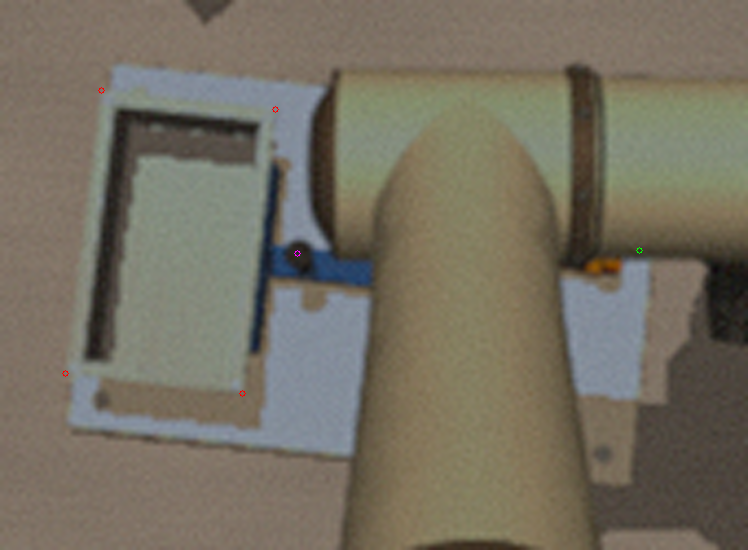

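The pan's rim is parallel to the board and lies along the end stop, with corners near (110,97), (70,375), (275,113) and (243,392). The post is at (300,255), which matches 42–44 mm of travel. The wedge plate's tail is near (621,265), so I'll go down behind it and feel for contact.

>>> {"name": "servo_tool", "arguments": {"rows": [[0, 0, 0.1, 2, 0, 0, 0], [0, 0, 0, 3, 0, 0, 0], [0, 0, 0, 2, 0, 0, 0], [0, 0, 0, 1.2, 0, 0, 0], [0, 0, 0, 0, 0, 0, 0], [0, 0.6, 0, 0, 0, 0, 0], [0, 0.6, 0, 0, 0, 0, 0], [0, 0.6, 0, 0, 0, 0, 0], [0, 0.3, 0, 0, 0, 0, 0], [0, 0, 0, 0, 0, 0, 0]]}}

```text
clock: 9.7
position: [513.1, -139.3, 33.8]
ee_rot: [0.743, 0.67, 0.0, 0.0]
contact_force: [-0.7, 0.1, 0.2]
gripper_width: -0.1
```

```bash
python3 -c "from h import *;rep()"
```

```text
t 9.7 st [  29.33 -205.05   33.81] yaw 84.09 z [ 0.001  0.    -1.   ] F st [-0.7  -0.    0.15] w -0.1
```

>>> {"name": "servo_tool", "arguments": {"rows": [[0, 0.2, 0, 0, 0, 0, 0], [0, 0.2, 0, 0, 0, 0, 0], [0, 0.2, 0, 0, 0, 0, 0], [0, 0.2, 0, 0, 0, 0, 0], [0, 0.2, 0, 0, 0, 0, 0], [0, 0.2, 0, 0, 0, 0, 0], [0, 0.2, 0, 0, 0, 0, 0], [0, 0.2, 0, 0, 0, 0, 0], [0, 0.2, 0, 0, 0, 0, 0]]}}

```text
clock: 10.6
position: [514.7, -121.9, 33.3]
ee_rot: [0.743, 0.669, -0.0, 0.0]
contact_force: [0.6, -1.5, 0.1]
gripper_width: 0.1
```

>>> {"name": "servo_tool", "arguments": {"rows": [[0, 0.15, 0, 0, 0, 0, 0], [0, 0.15, 0, 0, 0, 0, 0], [0, 0.15, 0, 0, 0, 0, 0], [0, 0, 0, 0, 0, 0, 0]]}}

```text
clock: 11.0
position: [515.2, -117.3, 33.3]
ee_rot: [0.743, 0.669, 0.0, -0.0]
contact_force: [0.4, 0.3, 0.4]
gripper_width: -0.1
```

>>> {"name": "servo_tool", "arguments": {"rows": [[0, 0.15, 0, 0, 0, 0, 0], [0, 0.15, 0, 0, 0, 0, 0], [0, 0.15, 0, 0, 0, 0, 0], [0, 0, 0, 0, 0, 0, 0]]}}

```text
clock: 11.4
position: [515.6, -112.8, 33.3]
ee_rot: [0.743, 0.669, 0.0, -0.0]
contact_force: [0.1, -0.4, 0.6]
gripper_width: 0.2
```

>>> {"name": "servo_tool", "arguments": {"rows": [[0, 0.12, 0, 0, 0, 0, 0], [0, 0.12, 0, 0, 0, 0, 0], [0, 0.12, 0, 0, 0, 0, 0], [0, 0.12, 0, 0, 0, 0, 0]]}}

```text
clock: 11.8
position: [516.1, -108.2, 33.3]
ee_rot: [0.743, 0.669, -0.0, 0.0]
contact_force: [-0.1, -2.3, -0.8]
gripper_width: -0.0
```

>>> {"name": "servo_tool", "arguments": {"rows": [[0, 0.12, 0, 0, 0, 0, 0], [0, 0.12, 0, 0, 0, 0, 0], [0, 0.12, 0, 0, 0, 0, 0], [0, 0.12, 0, 0, 0, 0, 0]]}}

```text
clock: 12.2
position: [516.6, -103.5, 33.3]
ee_rot: [0.743, 0.669, -0.0, 0.0]
contact_force: [0.3, -3.7, -0.4]
gripper_width: -0.2
```

>>> {"name": "servo_tool", "arguments": {"rows": [[0, 0.1, 0, 0, 0, 0, 0], [0, 0.1, 0, 0, 0, 0, 0], [0, 0.1, 0, 0, 0, 0, 0], [0, 0.1, 0, 0, 0, 0, 0]]}}

```text
clock: 12.6
position: [516.9, -101.7, 33.4]
ee_rot: [0.743, 0.67, -0.001, 0.001]
contact_force: [1.1, -18.2, -2.6]
gripper_width: -0.0
```

The wedge is jamming: 18 N, with the motion stopped. I'll hold it steady.

>>> {"name": "servo_tool", "arguments": {"rows": [[0, 0, 0, 0, 0, 0, 0], [0, 0, 0, 0, 0, 0, 0], [0, 0, 0, 0, 0, 0, 0], [0, 0, 0, 0, 0, 0, 0], [0, 0, 0, 0, 0, 0, 0]]}}

```text
clock: 13.1
position: [516.9, -101.7, 33.4]
ee_rot: [0.743, 0.669, -0.001, 0.001]
contact_force: [1.3, -14.9, -1.3]
gripper_width: -0.3
```

>>> {"name": "servo_tool", "arguments": {"rows": [[0, 0.05, 0, 0, 0, 0, 0], [0, 0.05, 0, 0, 0, 0, 0], [0, 0, 0, 0, 0, 0, 0], [0, 0, 0, 0, 0, 0, 0], [0, 0, 0, 0, 0, 0, 0], [0, 0, 0, 0, 0, 0, 0]]}}

```text
clock: 13.7
position: [516.9, -101.5, 33.4]
ee_rot: [0.743, 0.669, -0.001, 0.001]
contact_force: [2.0, -19.2, -1.7]
gripper_width: 0.1
```

>>> {"name": "servo_tool", "arguments": {"rows": [[0, -0.2, 0, 0, 0, 0, 0], [0, -0.5, 0, 0, 0, 0, 0], [0, -1.5, 0, 0, 0, 0, 0], [0, -1.5, 0, 0, 0, 0, 0], [0, 0, 0, -3, 0, 0, 0], [0, 0, 0, -4, 0, 0, 0], [0, 0, 0, -4, 0, 0, 0], [0, -3, -4, -3, 0, 0, 8], [0, -1, -4, -3, 0, 0, 8], [0, 0, -4, 0, 0, 0, 8], [0, 0, -4, 0, 0, 0, 8], [0, 0, 0, 0, 0, 0, 0]]}}

```text
clock: 14.9
position: [359.4, -122.2, 198.3]
ee_rot: [0.899, 0.438, -0.0, -0.001]
contact_force: [0.1, 0.2, -0.0]
gripper_width: -0.2
```

Run:
```python
from h import *
rep()
a=snap('top','t3');b=snap('scene','s3')
v=[cv2.resize(x,(760,290),interpolation=2) for x in()]
A=cv2.resize(a['image'][145:270,180:340],(768,600))[:,:,::-1];cv2.imwrite('pics/t3c.png',A)
cv2.imwrite('pics/s3c.png',cv2.resize(b['image'][150:290,200:390][:,:,::-1],None,fx=4,fy=4,interpolation=2))
```

```text
t 14.9 st [-125.37 -203.65  198.32] yaw 51.9 z [-0.0012  0.0017 -1.    ] F st [ 0.04  0.25 -0.02] w -0.2
```

View pics/t3c.png

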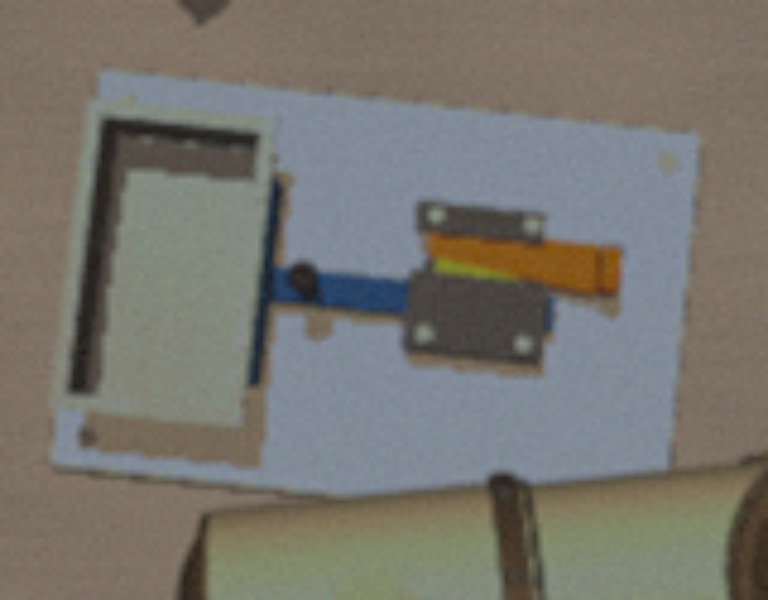

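View pics/s3c.png

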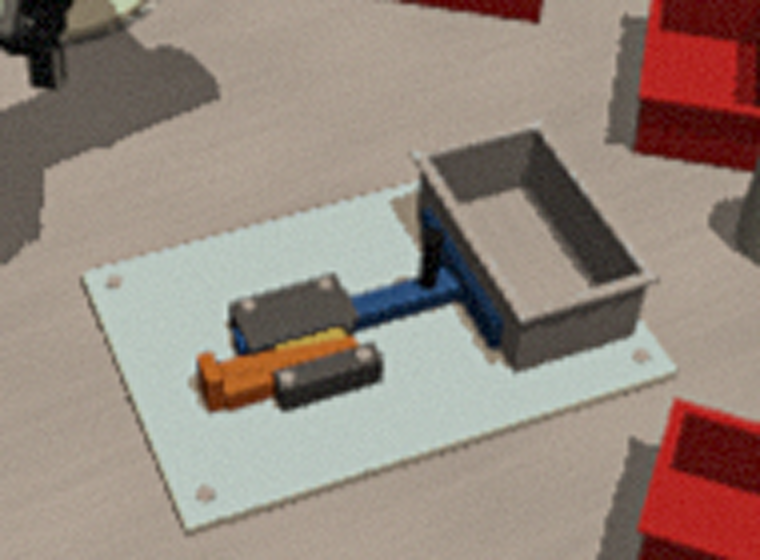

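The wedge has moved about 8 px (roughly 22 mm). The post is at the same pixel as before the wedge push, about (243,203) in the full image. The pan is square and home, and the arm is clear, so I'm handing in.

```bash
python3 -c "from bench import *;print(job_done())"
```

```text
the job is handed in; nothing more can be done
None
```

The pan is clamped and the job is handed in, at about 15 s on the robot's clock. No step failed, and no verdict was reported.

- **Bar:** I pushed the blue bar by its black post with shut fingers. It slid at about 5 N until the pan met the end stop, then the force climbed to 12.6 N with no more travel. The bar had moved about 42–44 mm.
- **Wedge:** I pushed the orange wedge by its thumb plate until it jammed, and held it steady at 15–19 N. It moved no more than about 0.2 mm as the force rose back to 19 N. Then I backed the arm clear.

**Last checks:**
- **Pan:** its rim is parallel to the board and against the end stop, within about 1° as far as the picture shows.
- **Bar:** the post is at the same pixel before and after the wedge push, so the bar did not slip back.
- **Wedge:** its plate stayed put after release, about 22 mm further along than at the start by the picture.
- **Arm:** the tool was touching nothing at the end.

**Not tested:** I did not pull back on the bar to prove the lock. I also did not check the sauce bottle, cup and shaker again in the last pictures, though the arm did not work near them.

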